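# Clamp a birdhouse to its pole with a U-bolt

## Robot

A 7-joint arm with a two-finger parallel gripper is mounted at the origin on the work surface. World frame = base frame: x ahead of the robot, y to its left, z up, the work surface at z = 0. Lengths are in m, angles in rad, forces in N, time in s.
With the tool pointing down it reaches from about 0.4 to 0.85 m from the base axis. Payload 4.5 kg.
Tool frame: the origin (TCP) lies where the fingers leave the gripper's body, on its centre line; the fingertips stand 64 mm ahead of it and the grasp point (between the pads) lies 45 mm ahead of it; z points along the fingers, y is the direction in which the jaws open and shut (so a half turn about z gives the same grasp; the last joint's range is limited). The gripper opens to 88 mm and grips with 3 to 60 N. Pads are 18 mm wide; open, the fingers measure 123 mm over their backs; the gripper's body (75 mm by 187 mm) begins 45 mm behind the grasp point.
Start: joints at [-1.285, 0.689, -0.195, 1.565, 0.157, 0.902, -0.215], TCP at [0.156, 0.605, 0.303] pointing down, gripper open.
Joint ranges: [-3.01, 3.01], [-0.46, 2.08], [-1.47, 1.51], [0.13, 2.56], [-1, 4.14], [0.04, 2.09], [-2.66, 2.66]. Speed limits (rad/s): [2.57, 2.57, 3.14, 3.14, 3.14, 3.14, 3.14].

## Interface

Orientations are given as a unit quaternion [x, y, z, w].
In Python, from plant import monitor, snapshot, workorder, finder gives the robot as it stands.
- The arm moves only by the tool carry_out, never from a script. Its argument "motion" is one flat list of numbers, 6 for each row, row after row: the shift along the tool's x, y, z in cm, then the turn, a rotation vector about the tool's x, y, z in rad. In form: [x, y, z, rx, ry, rz, x, y, z, rx, ry, rz, ...]. A call has 1 to 8 rows; each row shifts and turns the commanded pose from where the row before left it, along the tool's axes as they then stand; what a row does not reach is not made up. A row lasts 1/8 s, in which the tool goes at most 62.5 mm and 10.7 degrees, less where a joint would pass 70% of its speed; a pose out of reach is approached as far as the arm can. A call with a gripper value outside its range is refused whole. "hand" is the finger opening in cm, from 0 to 8.81, set as the call begins (left out, the last holds). The fingers move at their own pace and stop on an object; "grip_force" is the grip in N (left out, the last holds). Time passes only in rows, so rows that do not move let the fingers close. It gives the time, the measured TCP pose, the force and the opening at its end, in the units of the state.
- monitor.get_state(): the state, without advancing time (a new reading comes with each control period).
- snapshot(name): name is "scene" or "top" or "wrist"; returns a dict with "frame" (400x640x3 uint8, red, green, blue), "range_z" (400x640 float32, m along the optical axis (not along the pixel's ray), 0 where there is no reading), "fx", "fy", "cx", "cy" (pixels), "D" ([k1, k2, p1, p2, k3] as OpenCV has them; the pictures are not rectified), "rvec" (rotation vector, rad) and "tvec" (3), from world to camera coordinates, as OpenCV has them; the wrist camera has in their place "hand_eye" (4x4, takes a point from camera to tool coordinates, whose origin is the TCP and whose axes are the flange's). Camera axes: x right, y down, z forward; pixel columns grow to the right and rows downward; lengths in m; the calibration is good to about 2 mm. A picture is of the moment at which its call begins: read the wrist's pose just before it.
- workorder.finish_job(): hands the job in, once; it reports no verdict.
Trained networks look in a picture, given as the dict that the camera call returned (one of the last four; its "shot" number tells which), for a name from the list of things; names that differ only in an ending like _2 or _b are one class to them, and where a whole thing is asked for, a point or a joint stands for the part that bears it (a point fixed in the world has none). Each returns a list of dicts, best first, with "p" (0 to 1); they miss things now and then, are a little off and sometimes report something else, mostly with a low value. They report only what shows in the picture. A call takes as long as a camera call.
- finder.masks_of(picture, thing): "pixels" (400x640 bool, what is visible of it) and "extent" ([left, top, right, bottom] in pixels, round what is visible of it).
The state is a dict: "clock": time; "q": joint angles; "qd": joint speeds; "joint_torque": joint torques, N m; "tool_pos": TCP position; "eef_rot": TCP orientation; "contact_force": force on the tool from outside, world axes, zero at the start; "moment": the same for the moment, N m; "opening": opening from 0.0 (shut) to 1.0 (fully open).
Only numpy, scipy, OpenCV 4.12 (cv2) and the standard library are available. Lean on these libraries where they do the work, as an engineer would, in place of code of your own. Each camera call takes 0.05 s, during which the arm holds its last target. There are 200 camera calls.

## Task

Mount the birdhouse on its pole: first slide the loose pole along its saddles until its end butts against the bracket's end stop. Then lift the large U-bolt out of its wooden block, pass it over the pole with one leg on each side, feel along the clamp plate under the pole for its two holes, put both legs through and press the U-bolt fully home until its bow sits on the pole, then let go, with the pole still against the stop. Never press with more than 30 N, and leave the other things on the bench where they are.

Things in the scene. Friction and masses are not known exactly. Their poses are not given: they have to be found in the camera images.
- bracket: Galvanised bracket on the upward back of the fixed birdhouse (115 mm high, roof 130). Origin: centre of its foot on the house. x across the pole, y along the pole towards its free tail, z up. Two V saddles at y = -52 and +52 mm carry the pole; the seated pole's axis is at x = 0, z = +80 mm. A wooden V rest beyond the house, at about y = +200 mm, carries the tail.
- slot_start (a point): Fixed point on the bracket's centre line (bracket y = -17 mm), level with the clamp plate's upper face, 46 mm above the foot. The aluminium plate, 100 x 64 x 4 mm, lies under the pole, screwed down through slots: its two 11 mm holes, at x = -22.5 and +22.5 mm, lie 4 to 30 mm from here along +y, unmeasured: see or feel for them. Rubber strips under the holes grip the legs: 3 to 8 N to push on.
- pole: Loose green-painted aluminium tube, 34 mm diameter, 360 mm long, 0.3 to 0.5 kg, lying in the saddles, drawn out 20 to 47 mm from the stop. Origin at its middle on the axis, y along it towards the tail (bare metal sleeve). Slides with some 2 to 5 N.
- pole_end (a point): Centre of the pole's house-side end face, the one that goes against the stop.
- pole_tail (a point): Centre of the pole's free end face (metal-sleeved tail), 195 mm above the bench, open to be pushed; the pole can also be grasped across.
- stop: Upright steel end stop tab of the bracket, 44 mm wide, its top 100 mm above the foot; its face towards the pole is at bracket y = -105 mm. Origin same as the bracket's.
- ubolt: Large loose steel U-bolt, 0.1 kg, legs down. 8 mm bar, legs 45 mm apart, 53 mm over the outside. Origin: centre of the round bow, x from leg to leg, z up to the crown. Crown top 26.5 mm above it, flat leg tips 66 mm below. Grip across x over both legs near the origin. Stands 36 mm deep in its block, may lean 0.05 rad. Home: origin 78.5 mm above the bracket foot, x across the pole.
- ubolt_tips (a point): Point midway between the two leg tips of the large U-bolt (ends of the legs, on their centre lines).
- block: Pale wooden stock block, fixed, 82 x 54 x 48 mm, with two 36 mm deep holes holding the large U-bolt. Origin under its centre, x from hole to hole. Changes places with the other block.
- ubolt_small: Bystander: smaller loose U-bolt, 6 mm bar, legs 32 mm apart, crown top 19 mm above its origin (bow centre), legs 60 mm below. Does not fit; leave it.
- block_small: Darker wooden block, fixed, 82 x 54 x 48 mm, holding the small U-bolt. Origin under its centre.
- wrench: Bystander: steel spanner, 160 mm, lying along its x. Leave it.
- screw_jar: Bystander: glass jar, blue lid, 68 mm diameter, 85 mm high. Origin under its centre.
- glue: Bystander: yellow glue bottle, orange cap, 60 mm diameter, 150 mm high. Origin under its centre.
- twig: Bystander: forked dark branch, 230 mm long, 16 mm thick, lying along its x.
- shingle: Bystander: cedar shingle, 110 x 60 x 8 mm, lying flat.
- tape_measure: Bystander: yellow tape measure, 66 x 36 x 60 mm, standing on its edge.

How it is judged:
On the way, in this order (a step that is already met when the one before it is completed fails the run):
1. the pole lies in its saddles with its end against the stop (within 4 mm) (y of pole_end in the frame of bracket between -0.109 and -0.101 m and x of pole_end in the frame of bracket between -0.004 and 0.004 m and z of pole_end in the frame of bracket between 0.076 and 0.084 m and angle between the y axis of pole and the y axis of bracket, either way round below 0.04 rad), for 0.2 s.
2. the U-bolt stands astride the pole with both leg tips through and below the clamp plate (x of ubolt in the frame of bracket between -0.005 and 0.005 m and y of ubolt_tips in the frame of bracket between -0.018 and 0.018 m and angle between the x axis of ubolt and the x axis of bracket, either way round below 0.15 rad and angle between the z axis of ubolt and the z axis of bracket, either way round below 0.15 rad and z of ubolt in the frame of bracket between 0.07 and 0.102 m), for 0.1 s.
At the end, for the whole second after the job is handed in: The pole lies in the saddles, its end within 4 mm of the stop; the U-bolt is astride it, upright within 0.15 rad, both legs through the clamp plate, its bow down on the pole within 2.5 mm; both at rest and let go (all of step 1 and x of ubolt in the frame of bracket between -0.005 and 0.005 m and y of ubolt_tips in the frame of bracket between -0.018 and 0.018 m and angle between the x axis of ubolt and the x axis of bracket, either way round below 0.15 rad and angle between the z axis of ubolt and the z axis of bracket, either way round below 0.15 rad and z of ubolt in the frame of bracket between 0.074 and 0.081 m and linear speed of each of ubolt, pole below 0.02 m/s); the robot touches nothing.
It fails at once if the U-bolt pressed on the bracket or its clamp plate with more than 30 N (contact force between ubolt and bracket above 30 N).
It fails at once if the U-bolt pressed on the thin pole with more than 30 N (contact force between ubolt and pole above 30 N).
It fails at once if the pole rammed against the end stop with more than 30 N (contact force between pole and stop above 30 N).
It fails at once if the small U-bolt, spanner, jar, glue, branch, shingle or tape measure moved more than 30 mm (distance of any of ubolt_small, wrench, screw_jar, glue, twig, shingle, tape_measure from where it was at the start of the episode above 0.03 m).
It also fails if it takes over 67 s, if anything falls off the work surface, if the arm or the gripper's body presses on something with over 40 N, if the wrist force passes 120 N, or if a joint passes its speed limit or range.

## Working session

There is one attempt and no reset: what is moved stays moved. The work goes in short steps, Python scripts to look and compute and a tool call to move; the robot and the scene stay as the last step left them, time stands still between calls to the robot, and variables do not carry over. Pictures are saved under pics/ and viewed, about 8 in all and at most 12, crops included, and the job is handed in when it is done.

Besides the shell and the picture viewer there is one more tool, called after "Call:" as name(argument=value, ...) on one line, values as JSON. carry_out: Moves the arm, as the interface text tells. Its arguments: {"type":"object","properties":{"motion":{"type":"array"},"hand":{"type":"number"},"grip_force":{"type":"number"}},"required":["motion"]}

```bash
ls; mkdir -p pics
cat > h.py <<'E'
import numpy as np, cv2
from scipy.spatial.transform import Rotation as R
from plant import monitor, snapshot, workorder, finder
def cam2world(p, st=None):
    T=np.eye(4)
    if 'rvec' in p:
        Rm=cv2.Rodrigues(np.array(p['rvec'],float))[0]; t=np.array(p['tvec'],float).ravel()
        T[:3,:3]=Rm.T; T[:3,3]=-Rm.T@t
    else:
        W=np.eye(4); W[:3,:3]=R.from_quat(st['eef_rot']).as_matrix(); W[:3,3]=st['tool_pos']
        T=W@np.array(p['hand_eye'])
    return T
def K(p): return np.array([[p['fx'],0,p['cx']],[0,p['fy'],p['cy']],[0,0,1.]])
def pts(p, T, uv):
    uv=np.asarray(uv,float).reshape(-1,2)
    z=p['range_z'][uv[:,1].astype(int),uv[:,0].astype(int)]
    n=cv2.undistortPoints(uv[:,None],K(p),np.array(p['D'],float))[:,0]
    c=np.c_[n*z[:,None],z]; ok=z>0
    return (c@T[:3,:3].T+T[:3,3])[ok]
def cloud(p,T,mask):
    v,u=np.nonzero(mask); return pts(p,T,np.c_[u,v])
def plane(p,T,uv,h):
    n=cv2.undistortPoints(np.asarray(uv,float).reshape(-1,1,2),K(p),np.array(p['D'],float))[:,0]
    d=np.c_[n,np.ones(len(n))]@T[:3,:3].T
    return T[:3,3]+d*((h-T[2,3])/d[:,2])[:,None]
def save(p,name,crop=None,s=1):
    im=p['frame'][:,:,::-1]
    if crop: l,t,r,b=crop; im=im[t:b,l:r]
    cv2.imwrite('pics/'+name,cv2.resize(im,None,fx=s,fy=s,interpolation=cv2.INTER_CUBIC))
E
python3 - <<'E'
from h import *
st=monitor.get_state(); print(st['tool_pos'],st['eef_rot'],st['clock'])
a=snapshot('scene'); b=snapshot('top')
cv2.imwrite('pics/a.png',np.vstack([a['frame'],b['frame']])[:,:,::-1][::1]) if 0 else None
save(a,'a.png'); save(b,'b.png')
for nm,p in(('scene',a),('top',b)):
    T=cam2world(p); print(nm,T[:3,3].round(3))
    for th in ['pole','bracket','stop','ubolt','block','ubolt_small','block_small','glue','screw_jar','twig']:
        r=finder.masks_of(p,th)
        if r:
            c=cloud(p,T,r[0]['pixels'])
            print(th,round(r[0]['p'],2),r[0]['extent'],len(c),*( (np.median(c,0).round(3),np.percentile(c,2,0).round(3),np.percentile(c,98,0).round(3)) if len(c) else ()))
E
```

```text
pics
[0.15564067 0.60477757 0.3019055 ] [ 1.25527036e-01  9.92089756e-01 -9.35809460e-04 -5.44501082e-05] 0.0
scene [ 1.351 -0.146  0.85 ]
pole 0.84 [293.0, 157.6, 421.9, 200.4] 1706 [0.59  0.131 0.205] [ 0.306 -0.038 -0.   ] [0.623 0.393 0.213]
bracket 0.71 [280.1, 187.9, 354.0, 228.7] 1825 [0.628 0.009 0.139] [ 0.566 -0.077  0.116] [0.653 0.108 0.203]
stop 0.8 [279.4, 187.5, 295.8, 223.1] 192 [ 0.623 -0.073  0.148] [ 0.597 -0.078  0.119] [ 0.639 -0.053  0.215]
ubolt 0.67 [168.6, 227.4, 179.2, 246.2] 109 [ 0.581 -0.378  0.082] [ 0.481 -0.402 -0.   ] [ 0.602 -0.371  0.104]
block 0.63 [163.3, 232.6, 190.4, 265.7] 735 [ 0.601 -0.371  0.043] [ 0.541 -0.41   0.001] [ 0.619 -0.347  0.051]
ubolt_small 0.62 [190.2, 203.5, 197.2, 220.1] 61 [ 0.476 -0.334  0.07 ] [ 0.438 -0.341  0.047] [ 0.491 -0.328  0.091]
block_small 0.64 [184.0, 203.9, 205.5, 237.1] 536 [ 0.495 -0.326  0.046] [ 0.439 -0.362  0.007] [ 0.515 -0.303  0.051]
glue 0.74 [373.1, 228.1, 399.7, 269.7] 710 [0.77  0.16  0.096] [0.746 0.14  0.03 ] [0.786 0.189 0.15 ]
screw_jar 0.61 [247.4, 265.7, 274.6, 301.8] 923 [ 0.775 -0.161  0.0
[... 592 characters left out ...]
7] [ 0.487 -0.328  0.093]
block 0.61 [460.5, 182.8, 488.1, 220.0] 701 [ 0.567 -0.368  0.047] [ 0.531 -0.405  0.004] [ 0.613 -0.347  0.053]
ubolt_small 0.42 [460.9, 233.0, 467.8, 243.4] 60 [ 0.469 -0.333  0.084] [ 0.452 -0.349  0.046] [ 0.488 -0.328  0.093]
block_small 0.62 [447.7, 221.2, 477.3, 257.0] 859 [ 0.467 -0.328  0.048] [ 0.427 -0.363  0.   ] [ 0.511 -0.301  0.088]
glue 0.9 [262.3, 116.3, 288.8, 154.3] 622 [0.741 0.164 0.1  ] [0.724 0.14  0.006] [0.776 0.193 0.152]
screw_jar 0.97 [378.0, 120.0, 406.5, 156.2] 645 [ 0.741 -0.155  0.083] [ 0.72  -0.187  0.002] [ 0.776 -0.128  0.089]
twig 0.62 [164.6, 148.0, 200.9, 209.7] 452 [0.655 0.405 0.014] [ 0.571  0.372 -0.001] [0.738 0.478 0.019]
```

View pics/a.png

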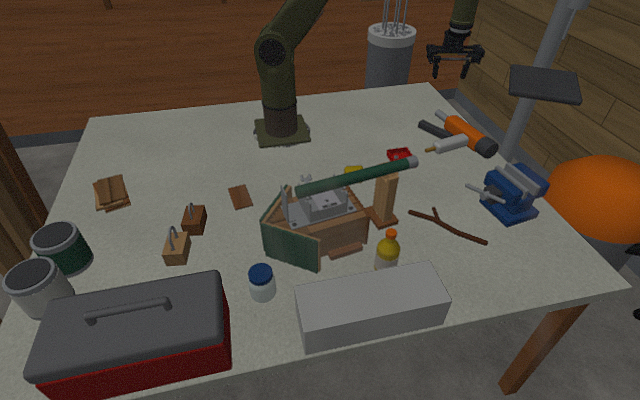

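View pics/b.png

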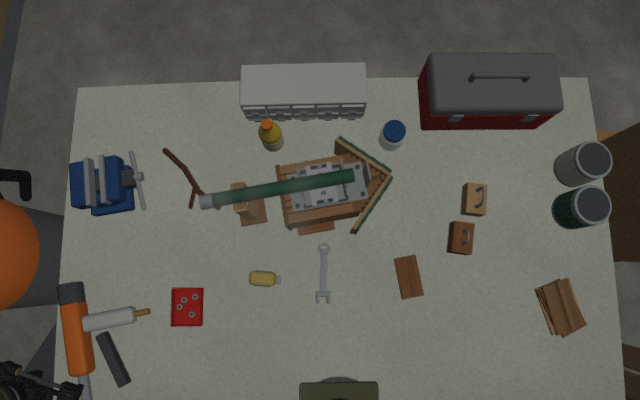

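Run:
```python
from h import *
# pole axis from both views: fit; U-bolt
a=snapshot('scene'); b=snapshot('top')
for p in (b,a):
    T=cam2world(p)
    m=finder.masks_of(p,'pole')[0]['pixels']
    c=cloud(p,T,m); c=c[(c[:,2]>.205)&(c[:,2]<.218)&(c[:,0]>.5)&(c[:,0]<.65)]
    k=np.polyfit(c[:,1],c[:,0],1); 
    for _ in range(3):
        r=c[:,0]-np.polyval(k,c[:,1]); c=c[abs(r)<.012]; k=np.polyfit(c[:,1],c[:,0],1)
    print('pole',k,np.polyval(k,[-.05,.1,.3]),c[:,1].min(),c[:,1].max(),np.percentile(c[:,2],[50,95]))
    # raw height-based cloud of whole region
    full=np.ones((400,640),bool); c=cloud(p,T,full)
    s=c[(c[:,2]>.16)&(c[:,2]<.22)&(abs(c[:,0]-.58)<.1)&(c[:,1]<.4)&(c[:,1]>-.2)]
    for y in np.arange(-.10,.33,.02):
        q=s[abs(s[:,1]-y)<.01]
        if len(q)>5:
            t=q[q[:,2]>np.percentile(q[:,2],60)]
            print(round(y,2),len(q),q[:,0].min().round(3),q[:,0].max().round(3),t.mean(0).round(4),q[:,2].max().round(3),q[:,1].min().round(3),q[:,1].max().round(3))
    s=c[(c[:,2]>.056)&(c[:,2]<.13)&(abs(c[:,0]-.57)<.08)&(abs(c[:,1]+.37)<.08)]
    print('ub',len(s),s.mean(0).round(3),s.min(0).round(3),s.max(0).round(3))
    s=c[(c[:,2]>.04)&(c[:,2]<.055)&(abs(c[:,0]-.57)<.06)&(abs(c[:,1]+.37)<.06)]
    print('blocktop',len(s),s.mean(0).round(3),cv2.minAreaRect(s[:,:2].astype(np.float32)))
    s=c[(c[:,2]>.105)&(c[:,2]<.125)&(abs(c[:,0]-.57)<.12)&(abs(c[:,1])<.2)]
    print('house',len(s),s.mean(0).round(3),cv2.minAreaRect(s[:,:2].astype(np.float32)))
```

```text
pole [-0.16533111  0.59907294] [0.60733949 0.58253983 0.54947361] -0.04134085468157209 0.3138556816569503 [0.21063553 0.21380769]
-0.08 94 0.591 0.635 [ 0.6126 -0.0744  0.2152] 0.219 -0.08 -0.07
-0.06 9 0.629 0.634 [ 0.6322 -0.0697  0.2061] 0.213 -0.07 -0.069
-0.04 71 0.59 0.623 [ 0.6063 -0.0363  0.2116] 0.214 -0.042 -0.03
-0.02 202 0.557 0.648 [ 0.6031 -0.0206  0.2109] 0.215 -0.03 -0.011
0.0 211 0.55 0.646 [ 6.007e-01 -2.000e-04  2.106e-01] 0.214 -0.01 0.01
0.02 300 0.546 0.649 [0.5959 0.0204 0.2093] 0.214 0.01 0.03
0.04 291 0.544 0.644 [0.5919 0.04   0.2081] 0.215 0.03 0.05
0.06 237 0.542 0.643 [0.5902 0.0593 0.2104] 0.215 0.05 0.069
0.08 197 0.543 0.64 [0.5873 0.0794 0.2114] 0.215 0.07 0.09
0.1 134 0.567 0.632 [0.5831 0.1004 0.2114] 0.215 0.09 0.11
0.12 123 0.563 0.597 [0.5813 0.1203 0.2119] 0.214 0.11 0.13
0.14 126 0.56 0.595 [0.5778 0.1397 0.2117] 0.216 0.13 0.149
0.16 131 0.557 0.591 [0.575  0.1592 0.2122] 0.216 0.15 0.17
0.18 128 0.553 0.587 [0.5711 0.1798 0.2118] 0.214 0.17 0.19
0.2 146 0.531 0.585 [0.5675 0.1999 0.2121] 0.217 0.19 0.21
0.22 269 0.528 0.599 [0.5637 0.2199 0.2
[... 1747 characters left out ...]
.604 [0.5741 0.2205 0.2054] 0.214 0.21 0.23
0.24 147 0.538 0.601 [0.5709 0.2399 0.2067] 0.212 0.23 0.25
0.26 77 0.549 0.582 [0.5637 0.2591 0.2109] 0.214 0.25 0.27
0.28 81 0.546 0.576 [0.5596 0.2806 0.2104] 0.213 0.27 0.289
0.3 78 0.545 0.575 [0.558  0.3002 0.2107] 0.214 0.29 0.31
0.32 32 0.549 0.572 [0.5567 0.3135 0.2102] 0.213 0.31 0.318
ub 108 [ 0.576 -0.376  0.084] [ 0.49  -0.385  0.056] [ 0.602 -0.333  0.106]
blocktop 478 [ 0.577 -0.373  0.047] ((0.5591635704040527, -0.3691278100013733), (0.07056744396686554, 0.1291654109954834), 67.50411224365234)
house 2393 [ 0.625 -0.008  0.116] ((0.5831868648529053, -0.004036366939544678), (0.1978810727596283, 0.28870299458503723), 7.765478610992432)
```

The top view shows the pole running from (355,175) to the tail at (208,201). The stop is at about (362,177). The pale block with the large U-bolt is at (474,199), and the dark block with the small one is at (461,238). The heights agree: pole axis 0.195, large crown about 0.105. I'll go to the tail first.

```bash
cat >> h.py <<'E'
def plan(pos, ydir, n, tool_z=(0,0,-1), st=None):
    """rows (cm, rad) from the present pose to pos with tool y along ydir (or its opposite, nearer)"""
    st=st or monitor.get_state(); R0=R.from_quat(st['eef_rot']); p0=np.array(st['tool_pos'])
    z=np.array(tool_z,float); z/=np.linalg.norm(z); best=None
    for s in(1,-1):
        y=s*np.array(ydir,float); y-=y@z*z; y/=np.linalg.norm(y)
        R1=R.from_matrix(np.c_[np.cross(y,z),y,z]); v=(R0.inv()*R1).as_rotvec()
        if best is None or np.linalg.norm(v)<np.linalg.norm(best): best=v
    dp=(np.array(pos)-p0)/n; Rc=R0
    for i in range(n):
        print(', '.join(f'{x:.2f}' for x in Rc.inv().apply(dp)*100)+', '+', '.join(f'{x:.3f}' for x in best/n)+',')
        Rc=Rc*R.from_rotvec(best/n)
E
python3 -c "
from h import *
plan([.542,.357,.262],[.987,.163,0],8)"
```

```text
-5.45, -1.80, 0.51, 0.000, -0.000, 0.144,
-5.65, -1.00, 0.51, 0.000, -0.000, 0.144,
-5.74, -0.18, 0.51, 0.000, -0.000, 0.144,
-5.70, 0.65, 0.51, 0.000, -0.000, 0.144,
-5.55, 1.47, 0.51, 0.000, -0.000, 0.144,
-5.28, 2.25, 0.51, 0.000, -0.000, 0.144,
-4.90, 2.99, 0.51, 0.000, -0.000, 0.144,
-4.42, 3.66, 0.51, 0.000, -0.000, 0.144,
```

Call:
carry_out(motion=[-5.45,-1.8,0.5,0,0,0.144,-5.65,-1.0,0.5,0,0,0.144,-5.74,-0.18,0.5,0,0,0.144,-5.7,0.65,0.5,0,0,0.144,-5.55,1.47,0.5,0,0,0.144,-5.28,2.25,0.5,0,0,0.144,-4.9,3.0,0.5,0,0,0.144,-4.42,3.66,0.5,0,0,0.144], hand=0, grip_force=20)

```text
clock: 2.3
tool_pos: [0.5439, 0.3568, 0.2627]
eef_rot: [0.647, 0.762, 0.0, -0.0]
contact_force: [1.1, 0.9, -0.0]
opening: 0.111
```

Run:
```python
from h import *
st=monitor.get_state(); print(st['tool_pos'],st['eef_rot'],st['contact_force'],st['opening'],st['clock'])
plan([.542,.357,.244],[.987,.163,0],2)
p=snapshot('wrist'); save(p,'w1.png'); print(np.array(p['hand_eye']).round(3))
T=cam2world(p,st); c=cloud(p,T,np.ones((400,640),bool))
s=c[(c[:,2]>.19)&(c[:,2]<.216)&(c[:,1]<.33)]
print(len(s), s.min(0),s.max(0))
for y in (.26,.28,.30,.31,.32):
    q=s[abs(s[:,1]-y)<.006]
    if len(q): print(y,q[:,0].min(),q[:,0].max(),q[:,2].max(),q[:,1].max())
```

```text
[0.54388641 0.3568231  0.26269998] [ 6.47327416e-01  7.62211986e-01  2.87749629e-04 -1.49292664e-04] [ 1.11160344  0.90523209 -0.01983364] 0.11098995998607582 2.3
0.02, -0.09, 0.93, 0.000, -0.000, -0.001,
0.02, -0.09, 0.93, 0.000, -0.000, -0.001,
[[-0.    -0.95  -0.311  0.079]
 [ 1.    -0.    -0.    -0.   ]
 [ 0.    -0.311  0.95  -0.082]
 [ 0.     0.     0.     1.   ]]
2137 [0.5358733  0.26561987 0.19497904] [0.57409078 0.31335668 0.21369947]
0.26 0.5409401159414648 0.5409401159414648 0.19558058780241291 0.2656198697244522
0.28 0.5381136386011136 0.5732846187303807 0.21193750070605127 0.2859490311752969
0.3 0.5358732984947429 0.5698669395819003 0.2135845019797627 0.3059810367067395
0.31 0.5382566176171996 0.5678632212772732 0.2136994717587531 0.3133566817107634
```

Call:
carry_out(motion=[0,0,0.95,0,0,0,0,0,0.95,0,0,0,-1.5,0,0,0,0,0,-1.2,0,0,0,0,0,-0.6,0,0,0,0,0,-0.5,0,0,0,0,0,-0.5,0,0,0,0,0,-0.5,0,0,0,0,0])

```text
clock: 3.35
tool_pos: [0.5504, 0.3113, 0.2441]
eef_rot: [0.645, 0.764, 0.001, -0.0]
contact_force: [-1.6, 4.3, 1.4]
opening: -0.0
```

Call:
carry_out(motion=[-0.4,0,0,0,0,0,-0.3,0,0,0,0,0])

```text
clock: 3.6
tool_pos: [0.5517, 0.3035, 0.2438]
eef_rot: [0.646, 0.764, 0.0, -0.0]
contact_force: [-0.8, 4.0, 0.9]
opening: 0.003
```

```bash
cat > gap.py <<'E'
from h import *
st=monitor.get_state(); print(st['tool_pos'],st['contact_force'])
b=snapshot('top'); T=cam2world(b); c=cloud(b,T,np.ones((400,640),bool))
d=np.array([-.163,.9866]); e=np.array([.9866,.163])
s=c[(c[:,2]>.185)&(c[:,2]<.222)&(abs(c[:,0]-.6)<.06)&(c[:,1]<.1)&(c[:,1]>-.1)]
u=(s[:,:2]-[.602,0])@d; x=(s[:,:2]-[.602,0])@e
m=abs(x)<.012; h=np.sort(u[m]); i=np.argmax(np.diff(h)[:-3]); print('gap',h[i],h[i+1],'stop min',h[0])
E
python3 gap.py
```

```text
[0.55165394 0.30353536 0.24383615] [-0.7562012   4.02310533  0.89041565]
gap -0.07305455472507608 -0.06333561556146457 stop min -0.07737970574130833
```

Call:
carry_out(motion=[-0.25,0,0,0,0,0,-0.2,0,0,0,0,0,-0.15,0,0,0,0,0,-0.1,0,0,0,0,0])

```text
clock: 4.15
tool_pos: [0.5528, 0.2965, 0.2437]
eef_rot: [0.646, 0.764, 0.0, 0.0]
contact_force: [-0.1, 3.3, 0.0]
opening: 0.002
```

Call:
carry_out(motion=[-0.1,0,0,0,0,0,-0.1,0,0,0,0,0])

```text
clock: 4.4
tool_pos: [0.5531, 0.2946, 0.2437]
eef_rot: [0.646, 0.764, 0.0, 0.0]
contact_force: [-0.1, 3.8, 1.5]
opening: 0.004
```

Call:
carry_out(motion=[-0.1,0,0,0,0,0,-0.05,0,0,0,0,0])

```text
clock: 4.65
tool_pos: [0.5533, 0.2936, 0.2437]
eef_rot: [0.646, 0.764, 0.0, -0.0]
contact_force: [0.0, 4.5, 0.0]
opening: 0.006
```

```bash
python3 gap.py
```

```text
[0.55330288 0.29364339 0.24373514] [0.01709256 4.47520528 0.0301444 ]
gap -0.0602491535386754 -0.05951869453176438 stop min -0.07755487337893757
```

Call:
carry_out(motion=[-0.1,0,0,0,0,0,0,0,0,0,0,0])

```text
clock: 4.95
tool_pos: [0.5533, 0.2936, 0.2438]
eef_rot: [0.645, 0.764, 0.001, -0.001]
contact_force: [-0.0, 6.6, 0.1]
opening: 0.004
```

Call:
carry_out(motion=[-0.1,0,0,0,0,0,0,0,0,0,0,0])

```text
clock: 5.2
tool_pos: [0.5533, 0.2935, 0.2438]
eef_rot: [0.645, 0.764, 0.001, -0.001]
contact_force: [-1.5, 7.6, -0.8]
opening: 0.005
```

Call:
carry_out(motion=[-0.2,0,0,0,0,0,0,0,0,0,0,0])

```text
clock: 5.45
tool_pos: [0.5533, 0.2933, 0.2438]
eef_rot: [0.645, 0.765, 0.002, -0.002]
contact_force: [-0.7, 10.0, -1.2]
opening: 0.007
```

Call:
carry_out(motion=[1.5,0,0,0,0,0,1.5,0,-1,0,0,0,0,0,-4,0,0,0,-1,0,-4,0,0,0,-5.7,-0.8,0,0,0,0,-5.7,-0.8,0,0,0,0,-5.7,-0.8,0,0,0,0,-5.7,-0.8,0,0,0,0], hand=8.8)

```text
clock: 6.45
tool_pos: [0.5568, 0.0765, 0.3343]
eef_rot: [0.646, 0.763, -0.001, 0.0]
contact_force: [-0.2, 0.0, -0.2]
opening: 0.891
```

Call:
carry_out(motion=[-5.7,-0.8,0,0,0,0,-5.7,-0.8,0,0,0,0,-5.7,-0.8,0,0,0,0,-5.7,-0.8,0,0,0,0,-5.7,-0.8,1,0,0,0,-5.7,-0.8,2,0,0,0,-5.7,-0.8,2,0,0,0,-5,-0.8,1,0,0,0])

```text
clock: 7.45
tool_pos: [0.5674, -0.377, 0.2728]
eef_rot: [0.646, 0.763, -0.001, -0.001]
contact_force: [1.0, -0.8, 0.4]
opening: 0.996
```

```bash
python3 gap.py
cat > ub.py <<'E'
import sys
from h import *
st=monitor.get_state(); print(st['tool_pos'],st['eef_rot'],st['clock'])
p=snapshot('wrist'); save(p,sys.argv[1]); T=cam2world(p,st)
for th in('ubolt','ubolt_small','block'):
    for r in finder.masks_of(p,th)[:2]:
        c=cloud(p,T,r['pixels']); print(th,round(r['p'],2),r['extent'],np.median(c,0).round(3),np.percentile(c,2,0).round(3),np.percentile(c,98,0).round(3))
c=cloud(p,T,np.ones((400,640),bool))
near=(abs(c[:,0]-.57)<.06)&(abs(c[:,1]+.375)<.045)
s=c[near&(c[:,2]>.054)&(c[:,2]<.12)]
k=np.linalg.svd(s[:,:2]-s[:,:2].mean(0))[2][0]; t=(s[:,:2]-s[:,:2].mean(0))@k
print('bow',len(s),s[:,:2].mean(0),'dir',k,'ext',t.min(),t.max(),'mid',s[:,:2].mean(0)+k*(t.min()+t.max())/2,s[:,2].max())
for z0,z1 in((.055,.07),(.07,.085),(.085,.098),(.098,.11)):
    q=s[(s[:,2]>z0)&(s[:,2]<z1)]; t=(q[:,:2]-s[:,:2].mean(0))@k
    for g in (q[t<0],q[t>=0]): print(z0,len(g),g.mean(0).round(4) if len(g) else '')
E
python3 ub.py w2.png
```

```text
[ 0.56740045 -0.3770253   0.27278939] [ 0.96892982 -0.78189531  0.35214807]
gap 0.020631737008099015 0.02133877099345443 stop min -0.07736785911451399
[ 0.56447074 -0.38586058  0.27170859] [ 6.49310374e-01  7.60508302e-01 -4.75409125e-03  7.48165526e-04] 7.5
ubolt 0.73 [303.9, 162.3, 358.1, 198.6] [ 0.572 -0.38   0.098] [ 0.549 -0.386  0.048] [ 0.598 -0.375  0.105]
ubolt 0.73 [524.4, 1.3, 591.3, 13.2] [ 0.75  -0.197  0.025] [ 0.736 -0.198  0.005] [ 0.77  -0.191  0.051]
ubolt_small 0.66 [197.2, 102.3, 253.0, 124.4] [ 0.473 -0.337  0.084] [ 0.452 -0.342  0.044] [ 0.489 -0.331  0.091]
bow 668 [ 0.57286532 -0.38013675] dir [ 0.99021992 -0.13951523] ext -0.025063737434093358 0.02695342231029644 mid [ 0.57380092 -0.38026857] 0.10553039407056972
0.055 32 [ 0.5518 -0.3754  0.0622]
0.055 37 [ 0.5948 -0.3823  0.0627]
0.07 37 [ 0.5512 -0.3757  0.0783]
0.07 34 [ 0.5955 -0.3818  0.0767]
0.085 105 [ 0.5545 -0.3776  0.0929]
0.085 73 [ 0.5936 -0.3827  0.093 ]
0.098 165 [ 0.5655 -0.3797  0.1018]
0.098 182 [ 0.5811 -0.3819  0.1021]
```

```bash
python3 -c "
from h import *
st=monitor.get_state();print(st['tool_pos'],st['clock'])
plan([.5733,-.3815,.125],[.990,-.140,0],4)"
```

```text
[ 0.56864381 -0.37388307  0.27379664] 7.7
-0.21, 0.08, 3.72, -0.000, -0.000, 0.077,
-0.20, 0.10, 3.72, -0.000, -0.000, 0.077,
-0.19, 0.11, 3.72, -0.000, -0.000, 0.077,
-0.18, 0.13, 3.72, -0.000, -0.000, 0.077,
```

Call:
carry_out(motion=[-0.21,0.08,1.5,0,0,0.077,-0.2,0.1,1.5,0,0,0.077,-0.19,0.11,1.5,0,0,0.077,-0.18,0.13,1.5,0,0,0.077,0,0,0,0,0,0], hand=8.0)

```text
clock: 8.32
tool_pos: [0.5736, -0.3797, 0.2132]
eef_rot: [0.754, 0.657, -0.0, -0.001]
contact_force: [-0.5, 0.0, -0.5]
opening: 0.906
```

```bash
python3 ub.py w3.png; python3 -c "
from h import *
plan([.5733,-.3815,.125],[.990,-.140,0],4)"
```

```text
[ 0.57363094 -0.37965329  0.21317506] [ 7.53960230e-01  6.56918702e-01 -7.70366060e-06 -1.33816722e-03] 8.325
ubolt 0.57 [283.8, 190.5, 356.5, 230.6] [ 0.574 -0.38   0.097] [ 0.55  -0.386  0.048] [ 0.599 -0.375  0.105]
ubolt_small 0.8 [141.5, 157.6, 211.4, 178.6] [ 0.475 -0.336  0.082] [ 0.455 -0.341  0.046] [ 0.489 -0.331  0.091]
block 0.55 [269.8, 155.9, 371.4, 227.9] [ 0.575 -0.371  0.048] [ 0.534 -0.408  0.007] [ 0.615 -0.35   0.05 ]
bow 1124 [ 0.57415988 -0.3799746 ] dir [ 0.98959672 -0.14386914] ext -0.02633981966125951 0.02594133666457954 mid [ 0.57396271 -0.37994593] 0.1054032097822658
0.055 62 [ 0.553  -0.3758  0.0627]
0.055 62 [ 0.5958 -0.382   0.0626]
0.07 75 [ 0.5523 -0.3756  0.0776]
0.07 73 [ 0.5962 -0.3819  0.0777]
0.085 144 [ 0.5551 -0.377   0.0929]
0.085 148 [ 0.5933 -0.3826  0.0929]
0.098 277 [ 0.5662 -0.3795  0.1019]
0.098 277 [ 0.5817 -0.3818  0.1019]
0.00, -0.02, 2.25, 0.000, 0.000, 0.000,
0.00, -0.02, 2.25, 0.000, 0.000, 0.000,
0.00, -0.02, 2.25, 0.000, 0.000, 0.000,
0.00, -0.02, 2.25, 0.000, 0.000, 0.000,
```

View pics/w3.png

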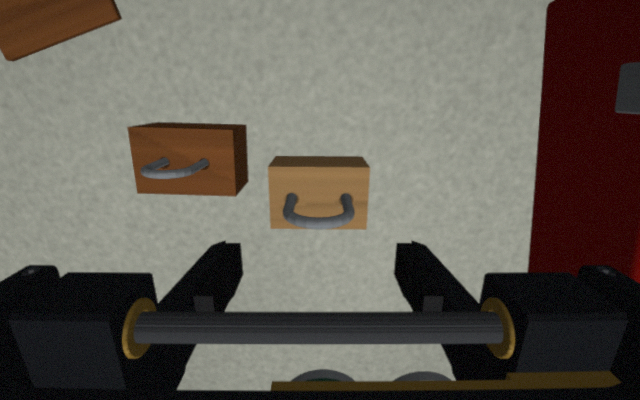

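The large U-bolt is centred at (320,212), between the fingertips at columns 240 and 397. I'll descend and grip it.

Call:
carry_out(motion=[-0.1,0,3,0,0,0,0,0,3,0,0,0,0,0,1.8,0,0,0,0,0,1,0,0,0,0,0,0,0,0,0])

```text
clock: 9.15
tool_pos: [0.5731, -0.3832, 0.1256]
eef_rot: [0.755, 0.656, 0.0, -0.0]
contact_force: [0.2, 0.3, 0.2]
opening: 0.909
```

Call:
carry_out(motion=[0,0,0,0,0,0,0,0,0,0,0,0,0,0,0,0,0,0,0,0,0,0,0,0], hand=4.5, grip_force=40)

```text
clock: 9.65
tool_pos: [0.5732, -0.3834, 0.1263]
eef_rot: [0.755, 0.656, 0.0, 0.0]
contact_force: [-0.2, 1.1, 2.7]
opening: 0.579
```

Call:
carry_out(motion=[0,0,0,0,0,0,0,0,-0.8,0,0,0,0,0,-1.5,0,0,0,0,0,-2,0,0,0,0,0,-3,0,0,0,0,0,-4,0,0,0,0,0,-5,0,0,0,0,0,0,0,0,0])

```text
clock: 10.65
tool_pos: [0.5749, -0.3848, 0.295]
eef_rot: [0.755, 0.655, 0.002, 0.005]
contact_force: [-0.3, -0.0, -1.1]
opening: 0.58
```

```bash
python3 -c "
from h import *
st=monitor.get_state();print(st['tool_pos'],st['clock'])
plan([.609,-.046,.375],[.987,.163,0],7)"
```

```text
[ 0.5748871  -0.38483067  0.2950497 ] 10.65
4.86, -0.19, -1.17, 0.001, 0.001, -0.044,
4.86, 0.02, -1.16, 0.001, 0.001, -0.044,
4.86, 0.23, -1.16, 0.001, 0.001, -0.044,
4.84, 0.44, -1.15, 0.001, 0.001, -0.044,
4.82, 0.65, -1.15, 0.001, 0.001, -0.044,
4.79, 0.86, -1.15, 0.001, 0.001, -0.044,
4.75, 1.07, -1.14, 0.001, 0.001, -0.044,
```

Call:
carry_out(motion=[4.86,-0.2,-2.7,0,0,-0.044,4.86,0,-2.7,0,0,-0.044,4.86,0.23,-2.3,0,0,-0.044,4.84,0.44,0,0,0,-0.044,4.82,0.65,0,0,0,-0.044,4.79,0.86,0,0,0,-0.044,4.75,1.07,0,0,0,-0.044,0,0,0,0,0,0])

```text
clock: 11.65
tool_pos: [0.6065, -0.0381, 0.3653]
eef_rot: [0.642, 0.767, 0.001, -0.002]
contact_force: [0.1, -0.1, -2.0]
opening: 0.579
```

Call:
carry_out(motion=[0,0,0,0,0,0,0,0,0,0,0,0])

```text
clock: 11.9
tool_pos: [0.6063, -0.0464, 0.3656]
eef_rot: [0.647, 0.763, -0.001, 0.0]
contact_force: [0.0, -1.1, -2.0]
opening: 0.58
```

Run:
```python
from h import *
import pickle
st=monitor.get_state(); print(st['tool_pos'],st['eef_rot'],st['clock'])
p=snapshot('wrist'); T=cam2world(p,st); save(p,'w4.png'); pickle.dump((st,p),open('w4.pkl','wb'))
b=snapshot('top'); pickle.dump((st,b),open('t4.pkl','wb'))
r=finder.masks_of(p,'ubolt')
for q in r[:2]: print(q['p'],q['extent'])
```

```text
[ 0.60629974 -0.04636529  0.36563996] [ 6.46770708e-01  7.62684225e-01 -6.29643572e-04  1.66738973e-04] 11.9
0.76 [264.0, 213.3, 374.5, 308.3]
0.31 [298.7, 1.5, 348.7, 233.2]
```

View pics/w4.png

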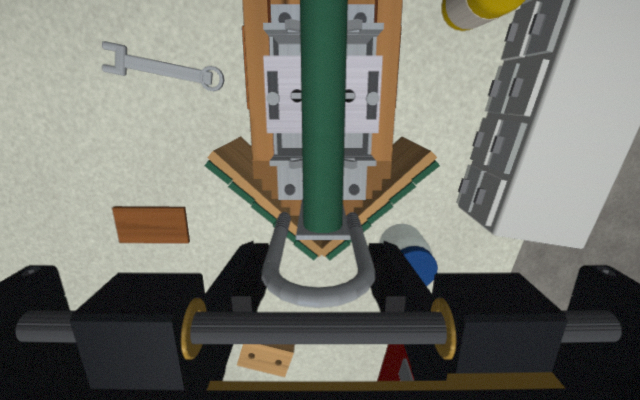

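The plate is clearly visible, with dark holes beside the pole at about (295,96) and (348,96). The U-bolt is in the gripper, with its tips at about (284,215) and (357,215). Next I'll measure the holes, pole axis, saddles and held U-bolt.

Run:
```python
from h import *
import pickle
st,p=pickle.load(open('w4.pkl','rb')); T=cam2world(p,st)
save(p,'w4c.png',(255,40,395,240),4) if 0 else None
im=p['frame'][40:240,255:395,::-1]; big=cv2.resize(im,None,fx=4,fy=3,interpolation=cv2.INTER_CUBIC); cv2.imwrite('pics/w4c.png',cv2.convertScaleAbs(big,alpha=1.3))
g=cv2.cvtColor(p['frame'],cv2.COLOR_RGB2GRAY)
for (l,r) in((287,303),(341,357)):
    print(g[88:106,l:r])
W=np.array([[295,96],[348,96.]])
print('holes',plane(p,T,W,.161))
c=cloud(p,T,np.ones((400,640),bool))
print('plate z',np.median(pts(p,T,[[280,80],[285,120],[365,120],[360,80]]),0))
# pole axis
m=finder.masks_of(p,'pole')[0]['pixels']; q=cloud(p,T,m); q=q[(q[:,2]>.19)&(q[:,2]<.22)]
d=np.array([-.163,.9866])
for y in np.arange(-.06,.1,.02):
    s=q[abs(q[:,1]-y)<.004]
    if len(s)>5: print(round(y,2),s[:,0].min().round(4),s[:,0].max().round(4),((s[:,0].min()+s[:,0].max())/2).round(4),s[:,2].max().round(4),s[np.argsort(-s[:,2])[:15],0].mean().round(4))
print('pole end ymin',np.sort(q[:,1])[:5])
# ubolt in tool coords
Tt=np.array(p['hand_eye']); u=cloud(p,Tt,finder.masks_of(p,'ubolt')[0]['pixels']) if 0 else cloud(p,Tt,np.ones((400,640),bool))
u=u[(abs(u[:,1])<.031)&(abs(u[:,0])<.03)&(u[:,2]>.015)&(u[:,2]<.118)]
for z in np.arange(.02,.118,.012):
    s=u[abs(u[:,2]-z)<.006]
    for k in (s[s[:,1]<0],s[s[:,1]>=0]): print('z%.3f'%z,len(k),k.mean(0).round(4) if len(k) else '',k.min(0).round(4) if len(k) else '',k.max(0).round(4) if len(k) else '')
```

```text
[[186 186 184 185 183 184 184 180 175 176 177 177 178 159 102  57]
 [183 183 183 184 184 178 163 138 112  90  93 111 139 144  95  52]
 [186 184 186 182 178 153 105  66  51  42  42  48  63  75  66  52]
 [187 186 182 180 154  99  55  36  31  26  32  34  35  40  43  47]
 [183 184 181 167 127  86  73  71  73  72  69  72  71  70  56  46]
 [182 182 179 161 140 146 147 147 147 146 146 145 149 130  84  53]
 [186 186 177 161 147 159 160 156 155 157 156 158 156 135  88  54]
 [180 182 173 157 149 157 159 157 156 157 157 157 157 139  87  51]
 [180 178 170 151 142 161 158 160 160 157 156 157 155 138  87  51]
 [179 180 174 157 148 155 153 156 154 156 152 156 156 136  86  57]
 [177 175 176 159 129 125 119 120 122 120 122 121 120 108  76  50]
 [180 183 178 170 134  84  54  47  49  46  49  48  49  47  40  49]
 [181 181 185 179 166 126  72  37  26  19  21  21  23  42  53  49]
 [182 183 181 181 180 169 133  89  55  44  43  50  72  94  91  57]
 [183 183 184 182 184 180 171 152 135 121 114 131 150 156 115  58]
 [184 183 184 180 183 185 180 179 181 175 179 179 180 166 120  63]
 [180 180 180 179 180 179 17
[... 2661 characters left out ...]
062 ] [0.0072 0.0309 0.0739]
z0.080 128 [ 0.0047 -0.0217  0.0797] [ 0.0005 -0.0264  0.0741] [ 0.0061 -0.0186  0.086 ]
z0.080 129 [0.0045 0.0215 0.0797] [0.0003 0.0184 0.074 ] [0.0061 0.0259 0.086 ]
z0.092 115 [ 0.0048 -0.0217  0.0915] [ 0.0005 -0.0263  0.0862] [ 0.0064 -0.0182  0.0979]
z0.092 116 [0.0045 0.0216 0.0916] [0.0008 0.0182 0.086 ] [0.0064 0.0264 0.098 ]
z0.104 95 [ 0.0047 -0.0217  0.1036] [ 0.0011 -0.0265  0.098 ] [ 0.0064 -0.0182  0.1099]
z0.104 98 [0.0046 0.0216 0.1039] [0.0007 0.0182 0.098 ] [0.0062 0.0265 0.11  ]
z0.116 19 [ 0.0048 -0.0214  0.1112] [ 0.0022 -0.0252  0.11  ] [ 0.0058 -0.0187  0.1137]
z0.116 15 [0.0046 0.021  0.1113] [0.0015 0.0181 0.11  ] [0.0058 0.0254 0.1129]
```

View pics/w4c.png

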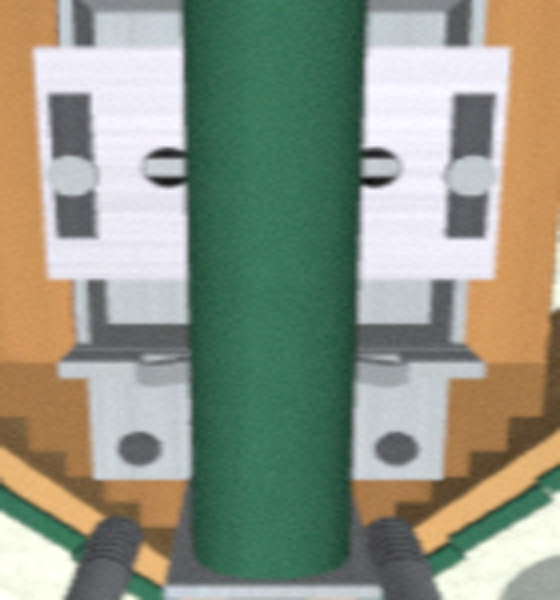

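```bash
python3 -c "
from h import *
st=monitor.get_state();print(st['tool_pos'],st['clock'])
plan([.5976,.0293,.345],[.9863,.1649,0],3)"
```

```text
[ 0.60657989 -0.04538525  0.36569524] 12.1
2.50, 0.11, 0.69, -0.000, 0.000, -0.000,
2.50, 0.12, 0.69, -0.000, 0.000, -0.000,
2.50, 0.12, 0.69, -0.000, 0.000, -0.000,
```

Call:
carry_out(motion=[3.0,0.12,0.7,0,0,0,2.5,0.12,0.7,0,0,0,1.5,0.1,0.7,0,0,0,0.5,0,0,0,0,0,0,0,0,0,0,0,0,0,0,0,0,0])

```text
clock: 12.85
tool_pos: [0.5979, 0.0287, 0.345]
eef_rot: [0.646, 0.763, -0.0, 0.001]
contact_force: [0.4, -0.3, -1.5]
opening: 0.58
```

```bash
cat > look.py <<'E'
import sys,pickle
from h import *
st=monitor.get_state(); print(st['tool_pos'],st['contact_force'],st['clock'])
p=snapshot('wrist'); T=cam2world(p,st); pickle.dump((st,p),open(sys.argv[1]+'.pkl','wb'))
im=p['frame'][60:260,220:420,::-1]; cv2.imwrite('pics/'+sys.argv[1]+'.png',cv2.convertScaleAbs(cv2.resize(im,None,fx=3,fy=3,interpolation=cv2.INTER_CUBIC),alpha=1.4))
c=cloud(p,T,np.ones((400,640),bool)); m=(c[:,2]>.19)&(c[:,2]<.22)&(abs(c[:,0]-.59)<.05)&(c[:,1]>.06)&(c[:,1]<.2); q=c[m]
for y in np.arange(.06,.18,.02):
    s=q[abs(q[:,1]-y)<.003]
    if len(s)>5: print('pole',round(y,2),((s[:,0].min()+s[:,0].max())/2).round(4),np.ptp(s[:,0]).round(4))
g=cv2.cvtColor(p['frame'],cv2.COLOR_RGB2GRAY); np.set_printoptions(linewidth=250)
E
python3 look.py w5; python3 -c "
from h import *
plan([.5976,.0293,.345],[.9863,.1649,0],1)"
```

```text
[0.59786073 0.02874917 0.34502641] [ 0.39805017 -0.27953216 -1.54406919] 12.85
pole 0.06 0.5924 0.0331
pole 0.08 0.5891 0.0562
pole 0.1 0.5854 0.0344
pole 0.12 0.5827 0.0341
pole 0.14 0.579 0.0339
pole 0.16 0.5757 0.0342
0.04, -0.02, 0.00, 0.001, 0.001, -0.000,
```

View pics/w5.png

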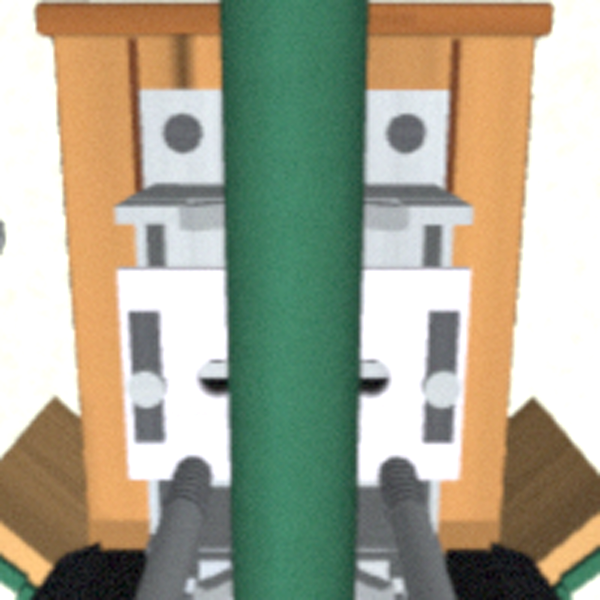

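The holes are at crop (215,377) and (372,377), which is row 185. The leg tips are at (193,468) and (398,466), which is row 216, straddling the pole. I'll compute the remaining offset.

Run:
```python
from h import *
import pickle
st,p=pickle.load(open('w5.pkl','rb')); Tt=np.array(p['hand_eye']); T=cam2world(p,st)
print(p['fx'],p['cx'],p['cy'])
f=lambda c:np.array(c)/3+[220,60]-.33
h=.161
e=[.9863,.1649,0]; Ri=R.from_quat(st['eef_rot']).inv()
for n,uv,z in(('outer edges',[[198,377],[389,377]],.161),('hole top/bot L',[[213,359],[213,395]],.161),('pole edges@380',[[229,380],[358,380]],.195),('pole@520',[[233,520],[356,520]],.195)):
    w=plane(p,T,f(uv),z); t=Ri.apply(w-np.array(st['tool_pos'])); print(n,w.round(4).tolist(),t.round(4).tolist(),'mid tool',t.mean(0).round(4))
u=cloud(p,Tt,np.ones((400,640),bool)); u=u[(abs(u[:,1])<.031)&(abs(u[:,0])<.03)&(u[:,2]>.072)&(u[:,2]<.118)]
for k in(u[u[:,1]<-.018],u[u[:,1]>.018]):
    k=k[(abs(k[:,1])<.027)]; print(len(k),k.mean(0),np.percentile(k,2,0),np.percentile(k,98,0))
```

```text
314.66358070616866 318.0747127982807 198.3137267572073
outer edges [[0.5691, 0.0275, 0.161], [0.6243, 0.0366, 0.161]] [[0.0036, -0.0287, 0.184], [0.0036, 0.0272, 0.184]] mid tool [ 0.0036 -0.0007  0.184 ]
hole top/bot L [[0.5727, 0.0336, 0.161], [0.5742, 0.0227, 0.161]] [[0.0091, -0.0241, 0.184], [-0.0019, -0.0244, 0.184]] mid tool [ 0.0036 -0.0243  0.184 ]
pole edges@380 [[0.579, 0.0381, 0.195], [0.6115, 0.0435, 0.195]] [[0.0124, -0.0171, 0.15], [0.0124, 0.0158, 0.15]] mid tool [ 0.0124 -0.0007  0.15  ]
pole@520 [[0.5856, -0.0004, 0.195], [0.6182, 0.005, 0.195]] [[-0.0267, -0.0169, 0.15], [-0.0267, 0.0161, 0.1501]] mid tool [-0.0267 -0.0004  0.1501]
377 [ 0.0047107  -0.02170927  0.09046006] [ 0.00128912 -0.02610301  0.07265986] [ 0.00610683 -0.0184534   0.11095683]
382 [0.00454998 0.02154463 0.09029941] [0.0013991  0.01820213 0.07246619] [0.00596327 0.02590162 0.11078124]
```

Call:
carry_out(motion=[0.15,-0.06,0,0,0,0,0,0,1,0,0,0,0,0,1,0,0,0,0,0,0.6,0,0,0,0,0,0.4,0,0,0])

```text
clock: 13.52
tool_pos: [0.5966, 0.0315, 0.314]
eef_rot: [0.646, 0.764, -0.0, -0.0]
contact_force: [0.6, -0.3, -1.2]
opening: 0.582
```

Call:
carry_out(motion=[0,0,0.8,0,0,0,0,0,0.8,0,0,0,0,0,0.8,0,0,0,0,0,0.5,0,0,0,0,0,0,0,0,0])

```text
clock: 14.15
tool_pos: [0.5965, 0.0315, 0.2852]
eef_rot: [0.646, 0.764, -0.0, -0.0]
contact_force: [-0.2, 0.2, -1.3]
opening: 0.585
```

```bash
python3 look.py w6
```

```text
[0.59654792 0.03150036 0.28522086] [-0.20391457  0.15197381 -1.32605786] 14.15
pole 0.06 0.5922 0.0342
pole 0.08 0.5886 0.055
pole 0.1 0.5856 0.0343
pole 0.12 0.5823 0.0345
pole 0.14 0.5789 0.0338
```

View pics/w6.png

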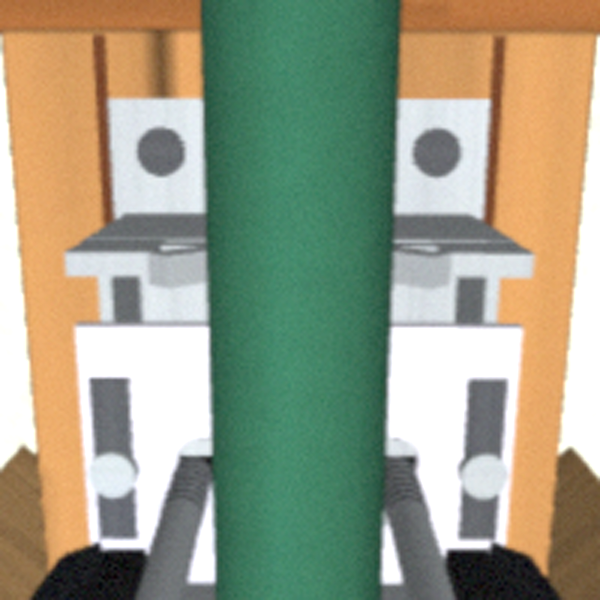

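Run:
```python
from h import *
import pickle
st,p=pickle.load(open('w6.pkl','rb')); Tt=np.array(p['hand_eye']); T=cam2world(p,st)
np.set_printoptions(linewidth=250)
g=cv2.cvtColor(p['frame'],cv2.COLOR_RGB2GRAY)
print('cols 276-293, rows 200-216'); print(g[200:218,276:294]); print('cols 346-362');print(g[200:218,344:362])
Ri=R.from_quat(st['eef_rot']).inv()
for uv in([286,205.5],[286,206.5],[286,207.5],[286,208.5]):
    w=plane(p,T,[uv],.161)-np.array(st['tool_pos']); print(uv,Ri.apply(w).round(4))
u=cloud(p,Tt,np.ones((400,640),bool)); u=u[(abs(u[:,1])<.031)&(abs(u[:,0])<.03)&(u[:,2]>.072)&(u[:,2]<.113)]
for k in(u[u[:,1]<-.018],u[u[:,1]>.018]):
    k=k[(abs(k[:,1])<.027)]; print(len(k),k.mean(0),np.percentile(k,2,0),np.percentile(k,98,0))
```

```text
cols 276-293, rows 200-216
[[194 195 194 197 196 197 196 197 196 198 198 195 196 179 128  67  56  59]
 [195 197 199 197 198 201 199 196 200 198 200 199 197 178 130  67  58  59]
 [200 204 199 201 200 203 200 201 202 203 201 202 203 184 132  66  58  59]
 [204 202 202 205 203 205 207 205 205 205 205 207 201 187 134  66  56  56]
 [199 202 202 203 200 202 204 203 201 200 202 200 201 183 125  67  54  59]
 [199 198 200 202 201 199 201 193 197 193 189 188 190 174 127  64  56  55]
 [195 199 200 201 197 196 192 185 180 175 165 161 161 154 120  63  56  59]
 [196 199 201 201 198 189 178 174 171 171 167 167 166 165 131  66  56  59]
 [198 200 199 197 189 176 173 172 173 170 169 169 170 165 133  65  54  58]
 [196 196 197 188 176 170 169 171 171 170 168 169 169 166 132  66  52  58]
 [194 194 190 176 165 168 170 174 173 168 169 169 167 163 132  63  57  56]
 [194 196 188 161 143 146 152 150 155 152 148 148 148 145 116  61  56  56]
 [198 196 183 142  78  65  72  77  76  79  73  63  60  55  47  51  58  54]
 [194 192 176 133  75  58  56  61  64  60  60  53  42  21  34  51  57  57]
 [191 190 170 113  63  
[... 1332 characters left out ...]
186 196]
 [ 63  56  52  48  55  59  62  66  68  71  73  73  57  55  92 149 183 192]
 [ 54  56  51  50  49  58  55  56  57  66  67  64  59  68 103 156 186 188]
 [ 57  58  49  46  46  51  59  65  66  65  67  71  70  70 117 170 191 193]
 [ 59  58  54  48  48  58  58  61  60  60  60  63  66  75 123 170 192 196]]
[286, 205.5] [[ 0.006  -0.0225  0.1242]]
[286, 206.5] [[ 0.0052 -0.0226  0.1242]]
[286, 207.5] [[ 0.0045 -0.0226  0.1242]]
[286, 208.5] [[ 0.0037 -0.0226  0.1242]]
376 [ 0.00472096 -0.02172681  0.09048722] [ 0.00153932 -0.02602633  0.07247444] [ 0.00610548 -0.0184378   0.11111939]
353 [0.00470246 0.02175165 0.08938517] [0.00179734 0.01840839 0.07261793] [0.00592131 0.02608372 0.11037983]
```

Call:
carry_out(motion=[-0.16,0,0,0,0,0,0,0,0.5,0,0,0,0,0,0.4,0,0,0,0,0,0.2,0,0,0,0,0,0.2,0,0,0,0,0,0.1,0,0,0])

```text
clock: 14.95
tool_pos: [0.597, 0.0299, 0.2716]
eef_rot: [0.646, 0.764, -0.0, -0.0]
contact_force: [0.2, -0.8, -0.4]
opening: 0.583
```

Call:
carry_out(motion=[0,0,0.15,0,0,0,0,0,0,0,0,0])

```text
clock: 15.2
tool_pos: [0.597, 0.0299, 0.2701]
eef_rot: [0.646, 0.764, -0.0, -0.0]
contact_force: [0.5, 0.3, -1.4]
opening: 0.581
```

Call:
carry_out(motion=[0,0,0.15,0,0,0,0,0,0.15,0,0,0,0,0,0,0,0,0])

```text
clock: 15.58
tool_pos: [0.5972, 0.0301, 0.2673]
eef_rot: [0.646, 0.764, 0.0, 0.0]
contact_force: [0.3, 0.3, -1.1]
opening: 0.58
```

Call:
carry_out(motion=[0,0,0.15,0,0,0,0,0,0.15,0,0,0,0,0,0,0,0,0])

```text
clock: 15.95
tool_pos: [0.5973, 0.03, 0.2641]
eef_rot: [0.646, 0.764, 0.0, 0.0]
contact_force: [0.9, 0.3, -0.6]
opening: 0.58
```

Call:
carry_out(motion=[0,0,0.15,0,0,0,0,0,0.15,0,0,0,0,0,0,0,0,0])

```text
clock: 16.32
tool_pos: [0.5971, 0.03, 0.2609]
eef_rot: [0.646, 0.764, 0.0, 0.0]
contact_force: [1.5, 1.0, -0.5]
opening: 0.58
```

Call:
carry_out(motion=[0,0,0.2,0,0,0,0,0,0.2,0,0,0,0,0,0.2,0,0,0,0,0,0,0,0,0])

```text
clock: 16.82
tool_pos: [0.5969, 0.0299, 0.2547]
eef_rot: [0.646, 0.764, -0.0, -0.0]
contact_force: [1.3, 0.3, -2.0]
opening: 0.58
```

Call:
carry_out(motion=[0,0,0.2,0,0,0,0,0,0.2,0,0,0,0,0,0.2,0,0,0,0,0,0,0,0,0])

```text
clock: 17.32
tool_pos: [0.5969, 0.03, 0.2487]
eef_rot: [0.646, 0.764, -0.0, -0.0]
contact_force: [1.2, 0.8, -1.3]
opening: 0.584
```

Call:
carry_out(motion=[0,0,0.2,0,0,0,0,0,0.15,0,0,0,0,0,0,0,0,0])

```text
clock: 17.7
tool_pos: [0.5969, 0.0299, 0.2454]
eef_rot: [0.646, 0.764, -0.0, -0.0]
contact_force: [0.4, 0.3, -0.6]
opening: 0.581
```

Call:
carry_out(motion=[0,0,0.15,0,0,0,0,0,0.1,0,0,0,0,0,0,0,0,0])

```text
clock: 18.08
tool_pos: [0.597, 0.0299, 0.2431]
eef_rot: [0.646, 0.764, 0.0, -0.0]
contact_force: [0.5, 0.7, -0.0]
opening: 0.582
```

Call:
carry_out(motion=[0,0,0.1,0,0,0,0,0,0.1,0,0,0,0,0,0,0,0,0])

```text
clock: 18.45
tool_pos: [0.597, 0.03, 0.2416]
eef_rot: [0.646, 0.764, 0.0, 0.0]
contact_force: [-0.6, 0.8, 5.2]
opening: 0.582
```

Call:
carry_out(motion=[0,0,0.1,0,0,0,0,0,0,0,0,0])

```text
clock: 18.7
tool_pos: [0.5971, 0.03, 0.2415]
eef_rot: [0.646, 0.764, 0.0, 0.0]
contact_force: [-2.4, 0.8, 11.2]
opening: 0.584
```

```bash
cat > crown.py <<'E'
from h import *
st=monitor.get_state(); print(st['tool_pos'],st['contact_force'])
def top(name,c):
    o=np.array([.5970,.0315]); d=np.array([-.1649,.9863]); e=np.array([.9863,.1649])
    y=(c[:,:2]-o)@d; x=(c[:,:2]-o)@e; m=(abs(x)<.004)&(c[:,2]>.19)&(c[:,2]<.25)
    for a,b in((-.06,-.03),(-.03,-.015),(-.008,-.003),(-.003,.003),(.003,.008),(.015,.03),(.03,.06),(.06,.1)):
        q=c[m&(y>a)&(y<b)]
        if len(q): print(name,a,b,len(q),'z',np.percentile(q[:,2],[5,50,95]).round(4))
for n in('wrist','top','scene'):
    p=snapshot(n); top(n,cloud(p,cam2world(p,st),np.ones((400,640),bool)))
    if n=='wrist': save(p,'w7.png',(200,100,440,400),2)
E
python3 crown.py
```

```text
[0.59709938 0.0299505  0.24147536] [-2.35288759  0.81432377 11.18683936]
wrist -0.06 -0.03 577 z [0.2108 0.2117 0.2125]
wrist -0.03 -0.015 88 z [0.2108 0.2116 0.2125]
wrist -0.008 -0.003 7 z [0.2126 0.2172 0.2184]
wrist -0.003 0.003 321 z [0.2115 0.2193 0.2204]
wrist 0.003 0.008 350 z [0.2109 0.2124 0.2184]
wrist 0.015 0.03 724 z [0.2108 0.2117 0.2127]
wrist 0.03 0.06 1668 z [0.2108 0.2117 0.2127]
wrist 0.06 0.1 2980 z [0.2106 0.2117 0.2127]
top 0.06 0.1 53 z [0.2093 0.2116 0.214 ]
scene -0.06 -0.03 23 z [0.2096 0.2114 0.213 ]
scene -0.03 -0.015 7 z [0.2097 0.2116 0.2123]
scene 0.06 0.1 14 z [0.2091 0.2111 0.2126]
```

View pics/w7.png

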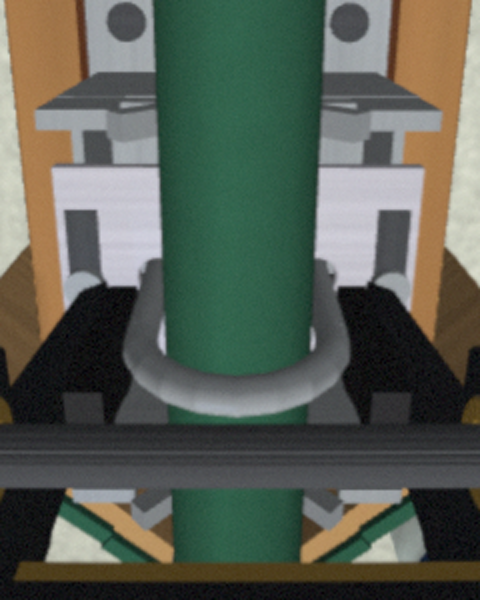

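The bow rests on the pole: the crown (480-px crop, about (237,390)) measures 0.220 against a pole top of 0.212, which is one bar thickness. I'll unload and release.

Call:
carry_out(motion=[0,0,-0.12,0,0,0,0,0,0,0,0,0])

```text
clock: 19.1
tool_pos: [0.5971, 0.03, 0.2416]
eef_rot: [0.646, 0.764, 0.0, 0.0]
contact_force: [-1.5, 0.6, 5.0]
opening: 0.581
```

Call:
carry_out(motion=[0,0,0,0,0,0,0,0,0,0,0,0,0,0,0,0,0,0,0,0,0,0,0,0], hand=8.0)

```text
clock: 19.6
tool_pos: [0.5969, 0.0298, 0.2412]
eef_rot: [0.646, 0.764, -0.0, -0.0]
contact_force: [0.3, -0.1, 0.1]
opening: 0.909
```

Call:
carry_out(motion=[0,0,-1,0,0,0,0,0,-2,0,0,0,0,0,-3,0,0,0,-0.5,0,-3,0,0,0,-2,0,-2,0,0,0,-3,0,0,0,0,0,-3,0,0,0,0,0,0,0,0,0,0,0])

```text
clock: 20.6
tool_pos: [0.6111, -0.0572, 0.3521]
eef_rot: [0.648, 0.762, -0.0, 0.001]
contact_force: [-0.0, 0.0, -0.1]
opening: 0.906
```

Call:
carry_out(motion=[0,0,0,0,0,0,0,0,0,0,0,0])

```text
clock: 20.85
tool_pos: [0.6111, -0.0521, 0.3515]
eef_rot: [0.645, 0.764, 0.0, -0.0]
contact_force: [0.0, 0.1, 0.7]
opening: 0.911
```

```bash
sed -i "s/w7.png',(200,100,440,400),2/w8.png',(160,0,480,300),2/" crown.py; python3 crown.py
python3 - <<'E'
from h import *
st=monitor.get_state(); p=snapshot('wrist'); T=cam2world(p,st); print(st['clock'],st['opening'],st['qd'])
q=cloud(p,T,np.ones((400,640),bool)); o=np.array([.5970,.0315]); d=np.array([-.1649,.9863]); e=np.array([.9863,.1649])
y=(q[:,:2]-o)@d; x=(q[:,:2]-o)@e
# stop top and pole end
m=(abs(x)<.02)&(q[:,2]>.185)&(q[:,2]<.225)&(y<-.09)
print('stop/pole y hist',np.histogram(y[m],bins=np.arange(-.116,-.088,.002)), )
for a in np.arange(-.114,-.09,.002):
    k=m&(y>a)&(y<a+.002)
    if k.sum(): print(a.round(3),k.sum(),np.median(q[k,2]).round(4),abs(x[k]).max().round(3))
k=(abs(y)<.012)&(q[:,2]>.17)&(q[:,2]<.23)&(abs(x)>.0178)&(abs(x)<.028)
for s in(x[k]<0,x[k]>0): print('leg',s.sum(),x[k][s].mean().round(4),y[k][s].mean().round(4))
E
```

```text
[ 0.61105812 -0.05211526  0.35148341] [0.01328148 0.11589998 0.7471435 ]
wrist -0.06 -0.03 496 z [0.2105 0.2117 0.2128]
wrist -0.03 -0.015 267 z [0.2106 0.2116 0.2127]
wrist -0.008 -0.003 95 z [0.2104 0.2119 0.2186]
wrist -0.003 0.003 108 z [0.2184 0.2195 0.2207]
wrist 0.003 0.008 95 z [0.2107 0.2118 0.2188]
wrist 0.015 0.03 329 z [0.2103 0.2115 0.2128]
wrist 0.03 0.06 483 z [0.2103 0.2116 0.2128]
top -0.06 -0.03 44 z [0.2094 0.212  0.2145]
top -0.03 -0.015 21 z [0.21   0.2115 0.2135]
top -0.008 -0.003 7 z [0.2083 0.2108 0.2145]
top -0.003 0.003 9 z [0.2143 0.2187 0.2203]
top 0.003 0.008 6 z [0.2091 0.2152 0.2207]
top 0.015 0.03 22 z [0.2103 0.2122 0.2135]
top 0.03 0.06 44 z [0.2095 0.2113 0.2142]
top 0.06 0.1 61 z [0.2097 0.212  0.2147]
scene -0.06 -0.03 23 z [0.2102 0.2111 0.212 ]
scene -0.03 -0.015 10 z [0.2096 0.2114 0.212 ]
scene -0.008 -0.003 4 z [0.2108 0.2115 0.2119]
scene -0.003 0.003 6 z [0.2089 0.214  0.2189]
scene 0.003 0.008 1 z [0.2191 0.2191 0.2191]
scene 0.015 0.03 10 z [0.2097 0.2114 0.2133]
scene 0.03 0.06 22 z [0.2095 0.2109 0.2125]
scene 0.06 0.1 26 z [0.2089 0.2109 0.2129]
21.0 0.9071462108548625 [ 3.54847454e-03 -1.72319299e-05  4.49359372e-03 -1.03015869e-03
  9.46499882e-04  6.65614065e-05  2.55199368e-03]
stop/pole y hist (array([  0,   0,  77, 121, 385, 101,  91, 106,  96, 106, 102,  97, 104,
         0]), array([-0.116, -0.114, -0.112, -0.11 , -0.108, -0.106, -0.104, -0.102,
       -0.1  , -0.098, -0.096, -0.094, -0.092, -0.09 , -0.088]))
-0.112 77 0.215 0.02
-0.11 121 0.2154 0.02
-0.108 385 0.2109 0.02
-0.106 101 0.2097 0.017
-0.104 91 0.2093 0.017
-0.102 106 0.2099 0.017
-0.1 96 0.2097 0.017
-0.098 106 0.2102 0.017
-0.096 102 0.2098 0.017
-0.094 97 0.2092 0.017
-0.092 104 0.2099 0.016
leg 114 -0.0214 -0.0
leg 92 0.0209 -0.0001
```

View pics/w8.png

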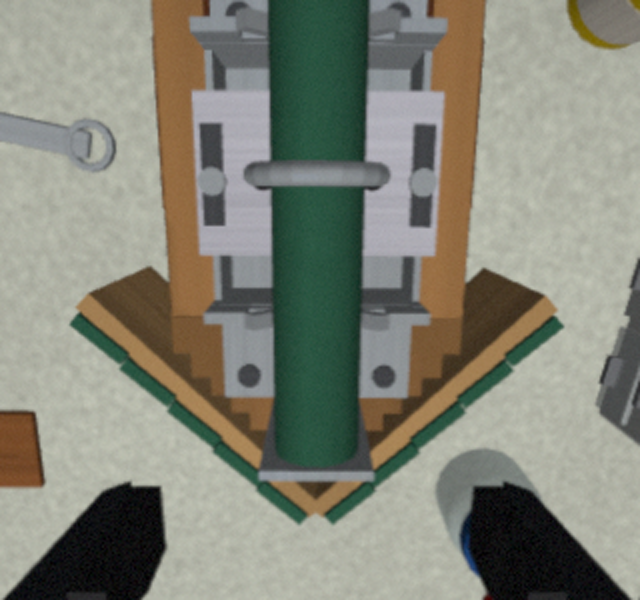

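The U-bolt straddles the pole at (317,174) with both legs in the plate. The pole end meets the stop at about (315,465) with no visible gap, and nothing is touching the robot. I'm handing in the job.

```bash
python3 -c "
from h import *
print(workorder.finish_job())"
```

```text
the job is handed in; nothing more can be done
None
```

The birdhouse pole is mounted and the job was handed in at about 21 s of the 67 s allowed. No verdict was reported.

- **Pole:** I pushed it by the tail until it stalled against the stop. It slid at about 4 N and I stopped pushing at 10 N. The last picture shows the pole running up to the stop face with no visible gap.
- **U-bolt:** I lifted it from the pale block and lined it up with the two plate holes seen by the wrist camera. Both legs went through on the first try. I pressed it home to 11 N, unloaded and let go.
- **Last check:** The crown top is at about 0.220 m and the pole top at 0.212 m, which is one bar thickness, so the bow is down on the pole. The legs sit evenly at about ±21 mm, in line along the pole. The gripper is open and clear of everything. I touched none of the bystanders, though I did not measure their positions at the end.
- **Disagreements:** The pressing stalled about 2 mm higher in tool height than I had worked out. I put that down to where the gripper held the bolt, since the measured heights show it fully home. I also never clearly felt the rubber strips' 3 to 8 N. The tips were measured well below the plate, so I believe both legs are through.

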